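# Dispense the holiday chocolates onto the evil-eye plate

### The arm

A 7-joint arm with a two-finger parallel gripper is mounted at the origin on the work surface. World frame = base frame: x ahead of the robot, y to its left, z up, the work surface at z = 0. Lengths are in m, angles in rad, forces in N, time in s.
With the tool pointing down it reaches from about 0.4 to 0.9 m from the base axis. Payload 5.5 kg.
Tool frame: the origin (TCP) lies midway between the tips of the shut fingers; the grasp point (between the pads) lies 19 mm behind it (manip.grip_depth is the distance from the TCP to the grasp point, in m); z points along the fingers, x is the direction in which the jaws open and shut, and the axes are right-handed (so a half turn about z gives the same grasp; the last joint's range is limited). The gripper opens to 92 mm and grips with 3 to 60 N. Pads are 19 mm wide; open, the fingers measure 130 mm over their backs; the gripper's body (75 mm by 190 mm) begins 47 mm behind the grasp point.
Start: joints at [-0.913, 0.501, -0.427, 1.55, 0.221, 1.138, -0.21], TCP at [0.25, 0.6, 0.227] pointing down, gripper open.
Joint ranges: [-2.88, 2.88], [-0.31, 2.03], [-1.54, 1.56], [0.2, 2.42], [-1.41, 4.55], [0.19, 2.02], [-2.57, 2.57]. Speed limits (rad/s): [2.57, 2.57, 3.14, 3.14, 3.14, 3.14, 3.14].

### API

Orientations are given as a unit quaternion [x, y, z, w].
In Python, from bench import manip, effector, viewer gives the robot as it stands. Calls block until the motion is done:
- manip.move_pose(position, orientation): joint-space move of the TCP to a pose.
- manip.servo_line(position, ori=None, vel=0.15): straight line of the TCP; ori=None keeps the orientation; vel is the mean speed in m/s.
- manip.movej(angles): joint-space move.
- effector.open_jaws() and effector.close(f_grip=None): open the fingers fully, or close them until they stop; f_grip is the grip in N (None keeps the last).
- manip.sleep(seconds).
- manip.solve_ik(position, orientation): joint angles nearest the present ones, or None.
- viewer.get_image(name): name is "scene" or "top"; returns the picture (384x512x3 uint8, red, green, blue); there is no depth.
- viewer.get_calibration(name): a dict with "vfov" (degrees; the focal length in pixels is half the picture's height over the tangent of half this angle, whatever the lens; pixels are square), "cx", "cy" (the principal point, pixels), "dist_coeffs" ([k1, k2, p1, p2, k3] as OpenCV has them; the pictures are not rectified), "eye" and "attitude" of the camera in the world. Camera axes: x right, y down, z forward; pixel columns grow to the right and rows downward; lengths in m; the calibration is good to about 2 mm. A picture is of the moment at which its call begins. get_calibration takes no time and is no camera call.
A pose or a line that the arm cannot do raises manip.PlanningError and nothing moves.
- manip.hand_in(): hands the job in, once; it reports no verdict.
Readings, each from a call of its own:
- manip.current_clock(): time.
- manip.current_q(): joint angles.
- manip.current_joint_velocities(): joint speeds.
- manip.current_tau(): joint torques, N m.
- manip.current_tool_pos(): TCP position.
- manip.current_tcp_rot(): TCP orientation.
- manip.current_force(): force on the tool from outside, world axes, zero at the start.
- manip.current_wrist_torque(): the same for the moment, N m.
- manip.current_finger_gap(): finger opening in m.
Only numpy, scipy, OpenCV 4.12 (cv2) and the standard library are available. Lean on these libraries where they do the work, as an engineer would, in place of code of your own. Each camera call takes 0.05 s, during which the arm holds its last target.

### The job

Visitors are due: pull the tray of the grey chocolate dispenser out to its stop, then work its sprung lever, swinging it to its stop and letting it spring back, until every chocolate ball in the cage has dropped into the tray. Put those and any chocolates lying on the table on the round evil-eye plate, and finish with the tray pushed fully home and the lever back at rest. Keep the plate level, and leave the keys, comb and paperweight where they are.

Things in the scene. Friction and masses are not known exactly. Their poses are not given: they have to be found in the camera images.
- dispenser: light grey plastic dispenser fixed to the table: cabinet 160 mm deep (x), 190 mm wide (y), deck 55 mm above the table. Origin on the table; the front faces its own -x, towards the robot, turned 0.2 rad at most; front edge at x = -78 mm in its frame. On the deck stand a ball cage (point cage), a thin post at (68, 0) mm that bears its top strip, and the lever. A pull-out tray is below
- cage (a point): point on the cage's axis at deck height, at (-35, 0, 55) mm in the dispenser's frame, axes alike. Four upright wire rods, 95 to 195 mm above the table, 47 mm wide overall, under a 14 mm wide strip (top 201 mm above the table). The balls are stacked in it, the lowest in the 38 mm square pocket of a white rotor plate on the deck (top 83 mm above the table), which the lever turns
- drop (a point): where balls drop: (-100, -5) mm in the dispenser's frame. In the last quarter of the lever's swing the pocket passes the deck's front edge and its ball falls here, into the tray if that is out, else on the table. When the lever springs back, the next ball drops into the pocket (allow half a second): one ball per full swing
- tray (a joint): slide of the tray in m: 0 fully home, 0.112 out at the stop, moving to the dispenser's -x; friction 1.5 N, stays where left. Inside 150 mm wide (y), 118 mm long; when out, the inside spans x = -72 to -190 mm in the dispenser's frame. Walls 44 mm above the table, front panel 51 mm
- tray_low (a point): point on the tray floor at the middle of the front panel's inside, 9 mm above the table, moving with the tray. The floor is a V that falls 10 degrees to the centre line (along x) and 7 degrees towards this point from the back, so balls roll here and lie with the centre about 28 mm above the table, touching the front panel or one another, in a row along the centre line
- tray_handle (a point): grip point of the tray's handle, an upright fin amid the tray's front panel: 12 mm thick (dispenser's y), standing 42 mm out from the panel (x), 22 to 48 mm above the table. The point is 24 mm out from the panel, 40 mm above the table, at x = -108 mm in the dispenser's frame when home. Pinch across its thickness from above. Axes as the dispenser's
- lever (a joint): lever angle in rad: 0 at rest, 0.72 at its stop; grows counter-clockwise seen from above, the black post moving away from the robot (dispenser's +x). Spring force at the post 1.6 N at rest, 4.5 N at the stop, plus 1.6 N drag per rad/s; returns within a second when let go
- lever_tip (a point): the lever's black upright post, 14 mm diameter, 67 to 115 mm above the table, 75 mm from the hinge axis, on a flat arm (top 73 mm above the table). The point is on its axis 95 mm above the table: at (-81, -157) mm in the dispenser's frame at rest, beside the cabinet's right side, and (-28, -153) mm at the stop. Push it with closed fingers from its -x side
- lever_hinge (a point): point on the lever's vertical hinge axis, 95 mm above the table, fixed at (-60, -85) mm in the dispenser's frame
- choc1: silver-foil-wrapped chocolate ball, 34 mm diameter, 22 g; origin at its centre; rolling resistance stops it within some cm. Starts lowest in the dispenser's cage
- choc2: silver-foil-wrapped chocolate ball, 34 mm diameter, 22 g; origin at its centre; rolling resistance stops it within some cm. Starts second from below in the cage
- choc3: silver-foil-wrapped chocolate ball, 34 mm diameter, 22 g; origin at its centre; rolling resistance stops it within some cm. Starts third from below in the cage, or is absent
- choc4: silver-foil-wrapped chocolate ball, 34 mm diameter, 22 g; origin at its centre; rolling resistance stops it within some cm. Starts on the table beyond the plate, or is absent
- choc5: silver-foil-wrapped chocolate ball, 34 mm diameter, 22 g; origin at its centre; rolling resistance stops it within some cm. Starts on the table on the robot's right, or is absent
- plate: white porcelain round plate with a concentric blue evil-eye pattern, 190 mm across the rim and 26 mm high, loose, 0.45 kg; origin at the centre of its underside. Inner floor 5 mm above the table, flat out to 65 mm radius, then a sloping 4 mm wall up to the rim
- keys: pair of aluminium door keys lying on the table, 80 mm long, 5 mm thick; origin at the centre underneath; to be left alone
- comb: black plastic comb lying flat, 160 x 32 x 5 mm, long axis x; origin at the centre underneath; to be left alone
- paperweight: green glass dome paperweight, 64 mm diameter, 40 mm high; origin at the centre underneath; to be left alone
Mind the look-alikes: they are no part of the job. Leave any red look-alike of the choc2 alone.

How it is judged:
By the outcome, as a careful person would: the job done as asked, in the order asked, and still so for the second after the job is handed in, with the robot touching nothing.
Of choc3, choc4, choc5 only 2 to 3 are there at a start; the rules pass over those that are not, and their reading is None.
At some moment in a run one of plate may be knocked a few centimetres aside while the robot is not near it.
Once in a run the grip may slacken for a moment while it holds something.
It also fails if it takes over 210 s, if anything falls off the work surface, if the arm or the gripper's body presses on something with over 40 N, if the wrist force passes 120 N, or if a joint passes its speed limit or range.

## Working session

There is one attempt and no reset: what is moved stays moved. The work goes in short steps, each a Python script; the robot and the scene stay as the last script left them, time stands still between calls to the robot, and variables do not carry over. Pictures are saved under pics/ and viewed, and the job is handed in when it is done.

```bash
ls; mkdir -p pics
python3 - <<'E'
from bench import manip, effector, viewer
import cv2
for n in("scene","top"):
    im=viewer.get_image(n); cv2.imwrite(f"pics/{n}0.png",cv2.resize(im[:,:,::-1],(800,600),interpolation=cv2.INTER_CUBIC))
    cv2.imwrite(f"pics/raw_{n}0.png",im[:,:,::-1])
    print(viewer.get_calibration(n))
print(manip.current_clock(),manip.current_tcp_rot(),manip.current_tool_pos(),manip.grip_depth)
E
```

```text
pics
{'vfov': 54.93669999358999, 'cx': 255.36514866247865, 'cy': 189.78553463560777, 'dist_coeffs': array([-0.05909198,  0.        ,  0.        ,  0.        ,  0.        ]), 'eye': array([ 1.15833424, -0.18628177,  0.7438604 ]), 'attitude': array([ 0.71630036,  0.57978809, -0.24776669, -0.29895023])}
{'vfov': 57.750172841034384, 'cx': 255.64095969745438, 'cy': 193.36370013326447, 'dist_coeffs': array([-0.08837591,  0.        ,  0.        ,  0.        ,  0.        ]), 'eye': array([ 0.33722659, -0.03599976,  1.01944974]), 'attitude': array([ 0.70380612, -0.70360135,  0.06910655, -0.0694721 ])}
0.1 [ 8.32044748e-01  5.54707835e-01 -7.35537981e-04  4.62763378e-04] [0.24982921 0.59939294 0.22578903] 0.0188
```

View pics/scene0.png

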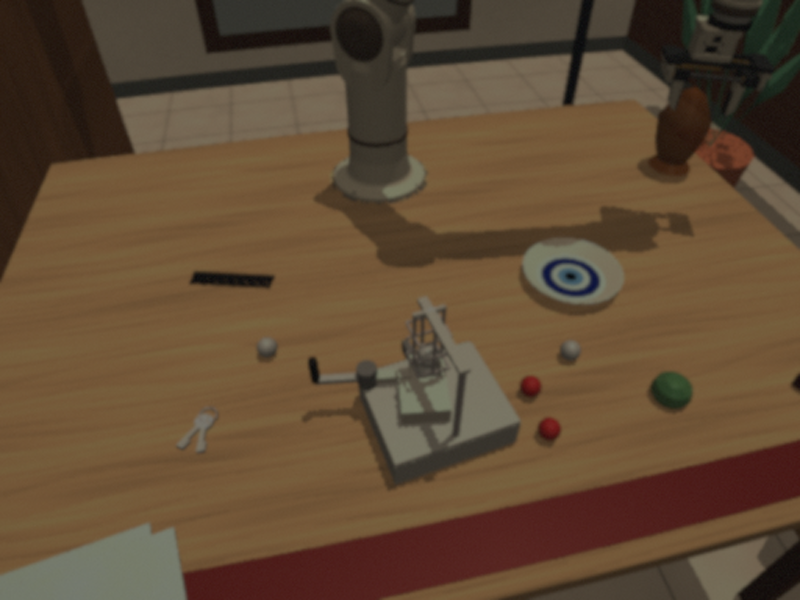

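View pics/top0.png

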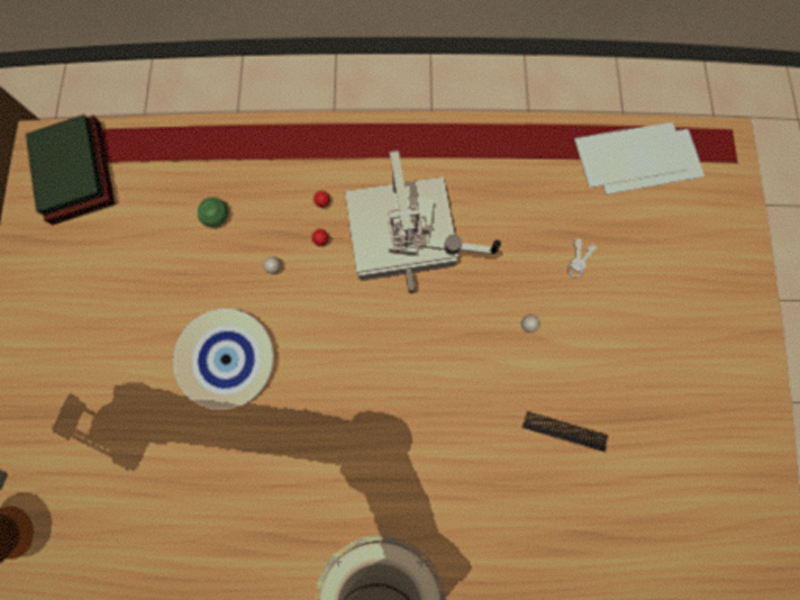

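The scene picture (800x600) shows silver balls at (267,347) and (570,350), red look-alikes at (530,386) and (549,428), the plate at (572,272), and the dispenser at about (435,400). The top picture shows silver balls at (530,323) and (273,265), red at (322,199) and (320,237), the plate at (225,359), and the handle at (411,282). I choose the two silver balls. Next I measure and take a close crop.

```bash
cat > h.py <<'E'
import numpy as np, cv2
from scipy.spatial.transform import Rotation as R
from bench import manip, effector, viewer
def K(n):
    c=viewer.get_calibration(n); f=192/np.tan(np.radians(c['vfov']/2))
    return c,np.array([[f,0,c['cx']],[0,f,c['cy']],[0,0,1.]])
def p2w(n,uv,z):
    c,k=K(n); u=cv2.undistortPoints(np.array([[uv]],float),k,np.array(c['dist_coeffs']))[0,0]
    d=R.from_quat(c['attitude']).apply([u[0],u[1],1]); e=np.array(c['eye']); return e+d*(z-e[2])/d[2]
def w2p(n,P):
    c,k=K(n); r=R.from_quat(c['attitude']).inv()
    return cv2.projectPoints(np.atleast_2d(P).astype(float),r.as_rotvec(),-r.apply(c['eye']),k,np.array(c['dist_coeffs']))[0][:,0]
def crop(im,u0,v0,u1,v1,s,name):
    cv2.imwrite(name,cv2.resize(im[v0:v1,u0:u1,::-1],None,fx=s,fy=s,interpolation=cv2.INTER_CUBIC))
def down(a): # tool down, jaw axis (tool x) at angle a in world xy
    x=np.array([np.cos(a),np.sin(a),0]);z=np.array([0,0,-1.]);y=np.cross(z,x)
    return R.from_matrix(np.c_[x,y,z]).as_quat()
E
python3 - <<'E'
from h import *
s=.64
for nm,uv,z in [("choc4",(273,265),.017),("choc5",(530,323),.017),("plate rim",(224,358),.026),("red",(320,237),.017),("deck FL",(358,272),.055),("deck FR",(458,260),.055),("deck BL",(346,190),.055),("deck BR",(444,178),.055),("handle tip",(412,288),.048),("lever",(496,246),.115),("comb",(565,431),.005),("keys",(580,258),.005),("pw",(213,212),.02)]:
    print(nm,p2w("top",(np.array(uv)+.5)*s-.5,z).round(4))
for nm,uv,z in [("choc4",(570,350),.017),("choc5",(267,347),.017),("plate rim",(572,272),.02)]:
    print(nm,p2w("scene",(np.array(uv)+.5)*s-.5,z).round(4))
im=cv2.imread("pics/raw_top0.png")[:,:,::-1]; crop(im,150,80,350,230,4,"pics/c0.png")
im=cv2.imread("pics/raw_scene0.png")[:,:,::-1]; crop(im,190,180,340,310,5,"pics/c1.png")
E
```

```text
choc4 [0.6096 0.2073 0.017 ]
choc5 [ 0.4973 -0.2796  0.017 ]
plate rim [0.4302 0.2885 0.026 ]
red [0.6653 0.1186 0.017 ]
deck FL [0.5857 0.0409 0.055 ]
deck FR [ 0.6086 -0.1426  0.055 ]
deck BL [0.7461 0.0664 0.055 ]
deck BR [ 0.7706 -0.1197  0.055 ]
handle tip [ 0.5573 -0.0579  0.048 ]
lever [ 0.617  -0.2027  0.115 ]
comb [ 0.2979 -0.3395  0.005 ]
keys [ 0.6275 -0.3875  0.005 ]
pw [0.717  0.3314 0.02  ]
choc4 [0.6114 0.2101 0.017 ]
choc5 [ 0.4983 -0.2794  0.017 ]
plate rim [0.4351 0.2912 0.02  ]
```

View pics/c0.png

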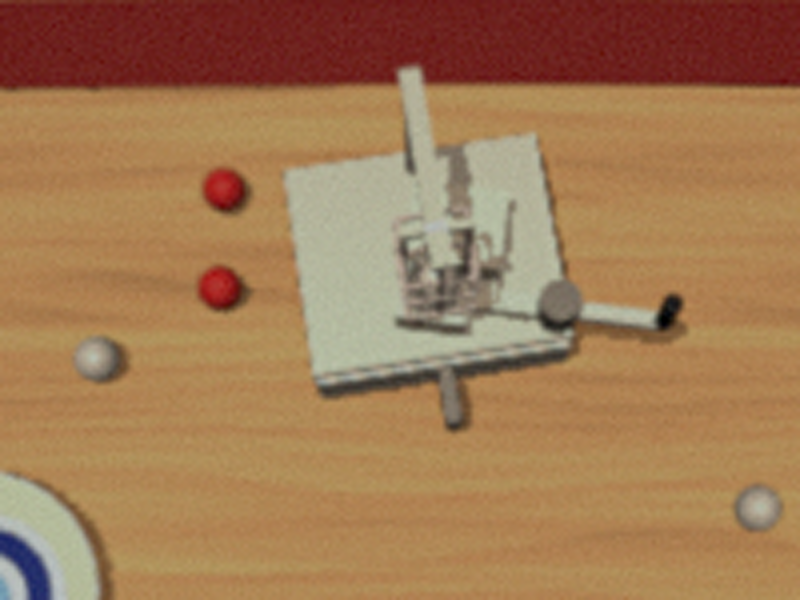

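View pics/c1.png

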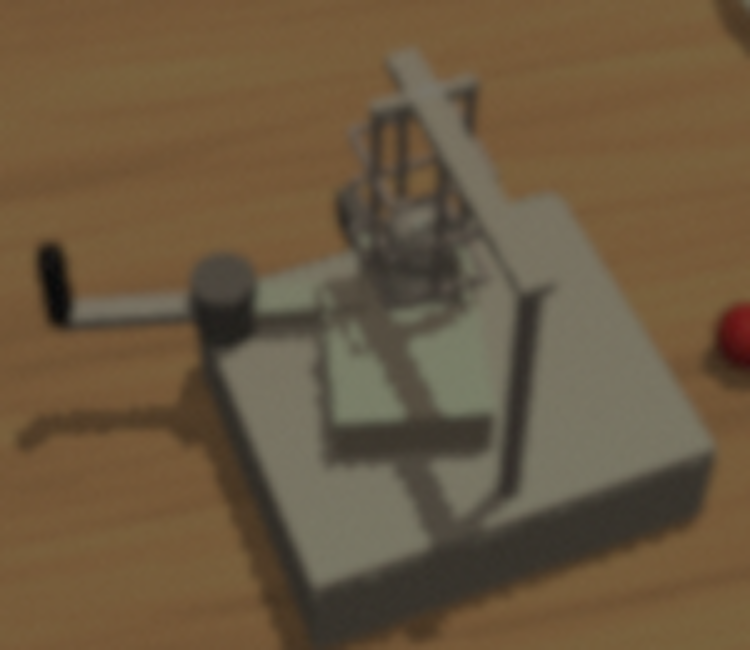

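The crops confirm matte silver balls at crop pixels (98,358) and (758,507), with the reds separate. At least one ball is visible in the cage. Next I fit the dispenser pose.

```bash
cat > fit.py <<'E'
from h import *
from scipy.optimize import least_squares
c0=lambda x,y:(150+(x+.5)/4-.5,80+(y+.5)/4-.5); c1=lambda x,y:(190+(x+.5)/5-.5,180+(y+.5)/5-.5)
obs=[("top",c0(285,172),(82,95,55)),("top",c0(536,134),(82,-95,55)),("top",c0(318,376),(-78,95,55)),("top",c0(572,342),(-78,-95,55)),
("top",c0(675,300),(-81,-157,115)),("top",c0(455,420),(-126,0,48)),
("scene",c1(713,450),(82,95,55)),("scene",c1(318,585),(82,-95,55)),("scene",c1(205,358),(-78,-95,55)),("scene",c1(556,195),(-78,95,55)),("scene",c1(48,247),(-81,-157,115))]
def T(p,P):
    c,s=np.cos(p[2]),np.sin(p[2]);P=np.array(P)/1000;return np.array([p[0]+c*P[0]-s*P[1],p[1]+s*P[0]+c*P[1],P[2]])
res=lambda p:np.concatenate([w2p(n,T(p,P))[0]-uv for n,uv,P in obs])
r=least_squares(res,[.68,-.04,.137],loss='soft_l1'); print(r.x, res(r.x).reshape(-1,2).round(1).tolist())
E
python3 fit.py
```

```text
[ 0.67907761 -0.03801976  0.15680785] [[-0.4, -0.9], [0.1, -0.7], [-1.1, -0.2], [0.7, -1.7], [-0.1, 0.3], [0.0, 0.4], [0.8, -1.0], [-1.2, 0.2], [-2.4, -11.6], [0.4, -1.0], [0.1, 0.7]]
```

```bash
cat >> h.py <<'E'
DP=np.array([0.679,-0.038,0.155])
def D(x,y,z):
    c,s=np.cos(DP[2]),np.sin(DP[2]);x,y=x/1000,y/1000
    return np.array([DP[0]+c*x-s*y,DP[1]+s*x+c*y,z/1000])
def best(a,p):
    # choose half-turn with less joint travel
    q0=manip.current_q();o=[]
    for k in(0,np.pi):
        q=manip.solve_ik(p,down(a+k))
        if q is not None:o.append((np.abs(np.array(q)-q0).max()+ (1 if abs(q[6])>2.2 else 0),k))
    return down(a+min(o)[1])
def st(m=""): print(m,"t",round(manip.current_clock(),1),"p",np.round(manip.current_tool_pos(),4),"F",np.round(manip.current_force(),1),"gap",round(manip.current_finger_gap(),4))
def shot(n,name,box=None,s=4):
    im=viewer.get_image(n)
    b=box or (0,0,512,384); crop(im,*b,s if box else 1.5625,name); return im
E
python3 - <<'E'
from h import *
a=DP[2]+np.pi/2
p=D(-115,0,0); 
o=best(a,p+[0,0,.25]); print(manip.solve_ik(p+[0,0,.023],o))
manip.move_pose(p+[0,0,.25],o); st()
manip.servo_line(p+[0,0,.06],vel=.25); st()
shot("top","pics/t1.png",(200,120,330,220),6); shot("scene","pics/s1.png",(190,130,340,260),5)
E
```

```text
[-0.14091952  0.61341469  0.24577717  1.90634329 -0.23376148  0.64935109
 -1.16697961]
 t 2.7 p [ 0.5656 -0.0542  0.2498] F [0.5 0.4 0.5] gap 0.0917
 t 3.6 p [ 0.5665 -0.0557  0.0611] F [-0.2 -0.1  0.1] gap 0.092
```

View pics/t1.png

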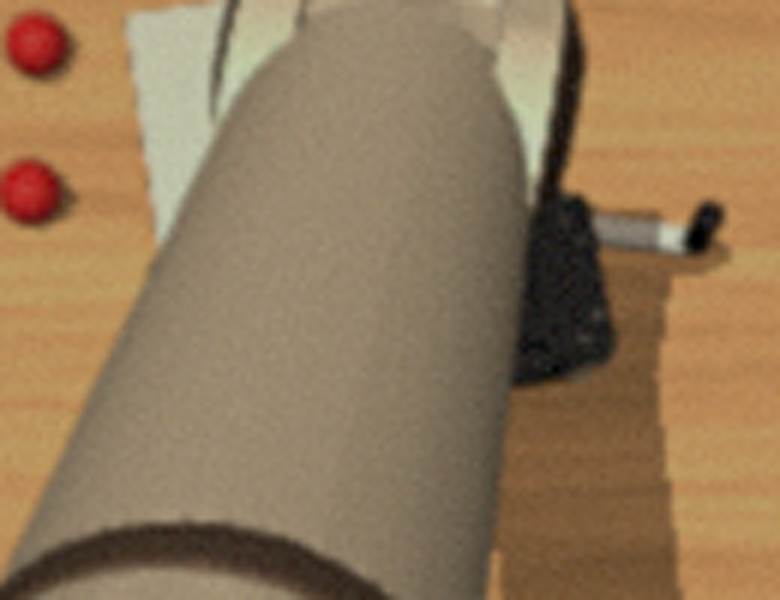

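View pics/s1.png

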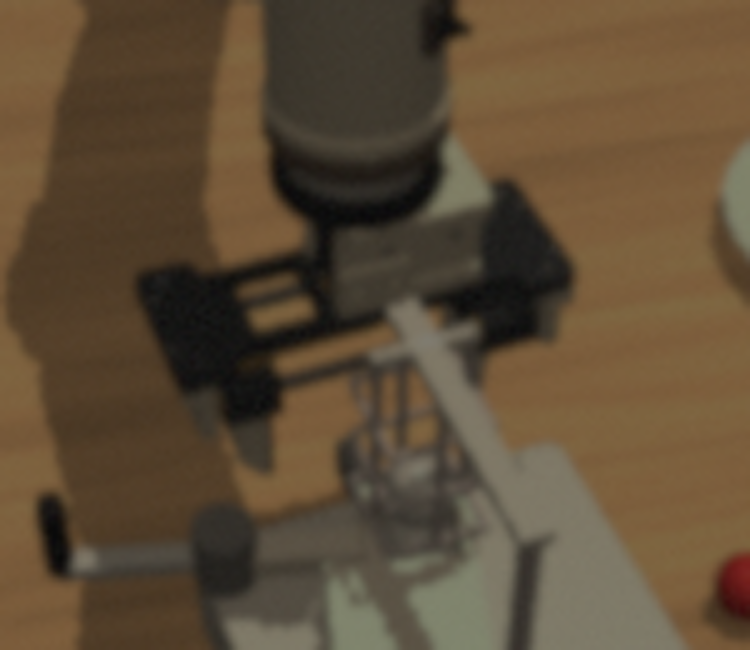

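The scene crop shows the jaws straddling the handle in front of the cage, with the body clear of the hinge cap at (225,520) and of the strip. Now I descend and grip.

Run:
```python
from h import *
p=D(-116,0,24)
manip.servo_line(p+[0,0,.015],vel=.1); st()
manip.servo_line(p,vel=.05); st("down")
effector.close(20); st("grip")
x0=manip.current_tool_pos()
ex=D(1,0,0)-D(0,0,0); ex/=np.linalg.norm(ex)
manip.servo_line(x0-ex*.06,vel=.08); st()
manip.servo_line(x0-ex*.105,vel=.06); st()
manip.servo_line(x0-ex*.115,vel=.04); st()
print("travel",np.dot(x0-manip.current_tool_pos(),ex), np.dot(manip.current_tool_pos()-x0,[-ex[1],ex[0],0]))
```

```text
t 4.0 p [ 0.564  -0.0559  0.0389] F [0.2 0.6 0.1] gap 0.0916
down t 4.5 p [ 0.5641 -0.0559  0.0236] F [0.2 0.2 0.5] gap 0.0919
grip t 5.7 p [ 0.5646 -0.057   0.024 ] F [ 1.6 -3.  -1.2] gap 0.0118
 t 6.6 p [ 0.505  -0.0665  0.024 ] F [-1.2 -4.8  0.2] gap 0.0121
 t 7.5 p [ 0.4598 -0.0736  0.024 ] F [-0.7 -5.  -1.4] gap 0.012
 t 7.9 p [ 0.4537 -0.0746  0.0241] F [  8.1  -3.8 -12.8] gap 0.012
travel 0.11222928012112277 -0.00022338840877622658
```

Run:
```python
from h import *
effector.open_jaws(); st()
p=np.array(manip.current_tool_pos()); manip.servo_line(p+[0,0,.16],vel=.3)
# go to behind lever
o=best(DP[2]+np.pi/2,D(-112,-157,85)); q=D(-112,-165,85)
effector.close(20)
manip.move_pose(q+[0,0,.1],o); st()
shot("top","pics/t2.png",(170,80,370,230),4); shot("scene","pics/s2.png",(150,150,350,300),4)
```

```text
t 9.2 p [ 0.4509 -0.0748  0.024 ] F [-0.1 -0.4 -0.7] gap 0.0919
 t 12.2 p [ 0.5929 -0.2169  0.1843] F [-0.   0.8  0.2] gap 0.0006
```

View pics/t2.png

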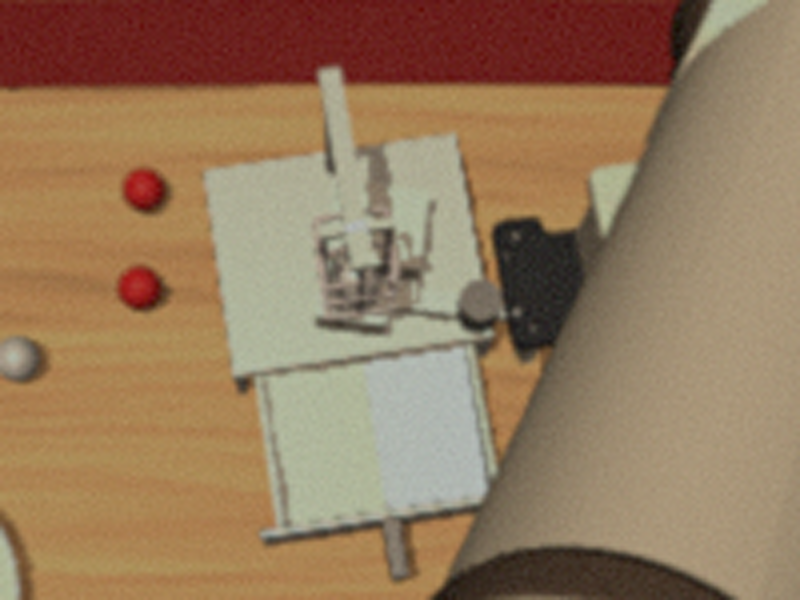

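View pics/s2.png

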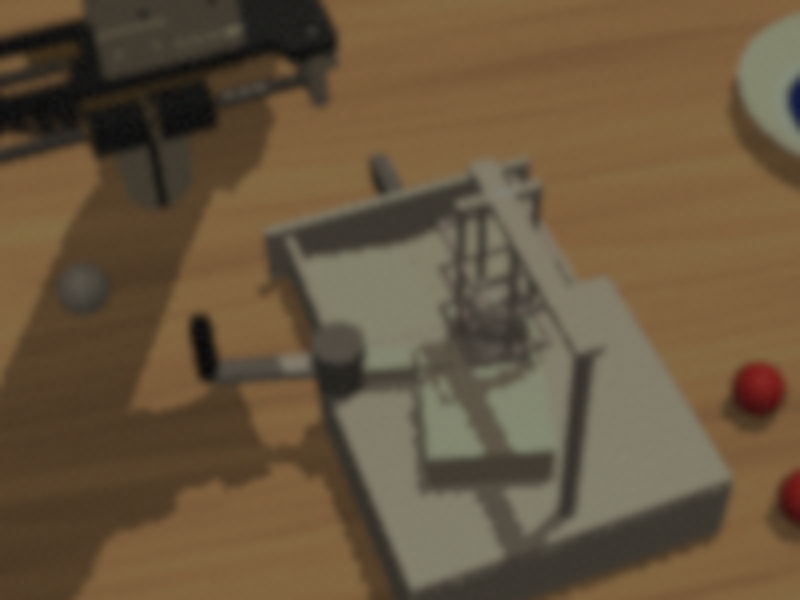

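The tray is out (panel front at crop (380,530)) and the cage is intact. Now the first lever swing.

```bash
cat >> h.py <<'E'
def swing(xs=-44.5+2,y=-157,z=84):
    manip.servo_line(D(-100,y,z),vel=.15)
    manip.servo_line(D(-60,y,z),vel=.1)
    for x in np.arange(-50,xs+.01,2):
        manip.servo_line(D(x,y,z),vel=.05); f=np.array(manip.current_force())
        print(round(x,1),np.round(f,1),end=' ')
        if np.hypot(*f[:2])>14: print("stop");break
    st("end")
E
python3 - <<'E'
from h import *
manip.servo_line(D(-112,-157,84),vel=.2); st()
swing()
shot("scene","pics/s3.png",(150,150,350,300),4)
manip.servo_line(D(-112,-157,84),vel=.15); manip.sleep(.6); st()
shot("scene","pics/s3b.png",(150,150,350,300),4); shot("top","pics/t3b.png",(170,80,370,230),4)
E
```

```text
t 12.9 p [ 0.5932 -0.2104  0.085 ] F [0.2 0.9 0.4] gap 0.0007
-50.0 [-3.1 -0.   3. ] -48.0 [-5.1  0.5  3.2] -46.0 [-5.6  2.2  2.5] -44.0 [-6.3  3.6  3.9] end t 14.8 p [ 0.6585 -0.1978  0.0837] F [-6.3  3.6  3.9] gap 0.0006
 t 16.1 p [ 0.5926 -0.2104  0.0839] F [-0.6  0.2  1.1] gap 0.0006
```

View pics/s3.png

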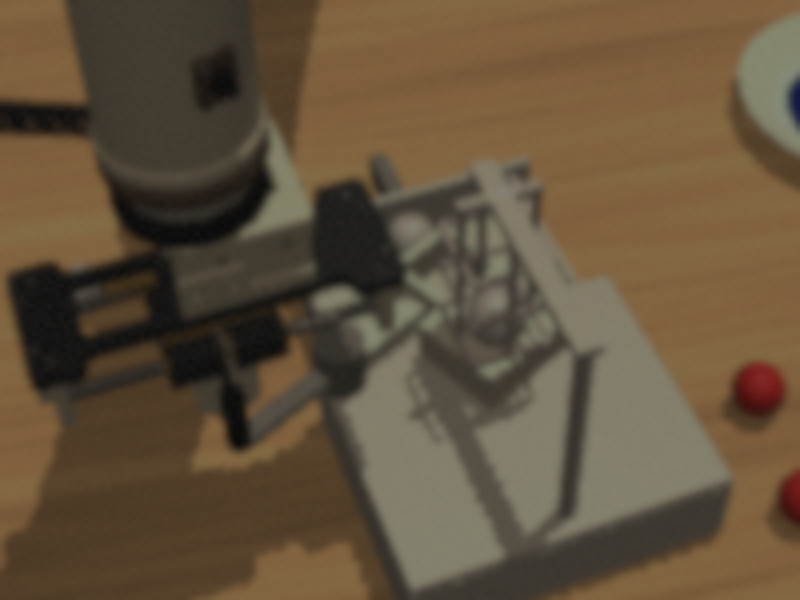

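View pics/s3b.png

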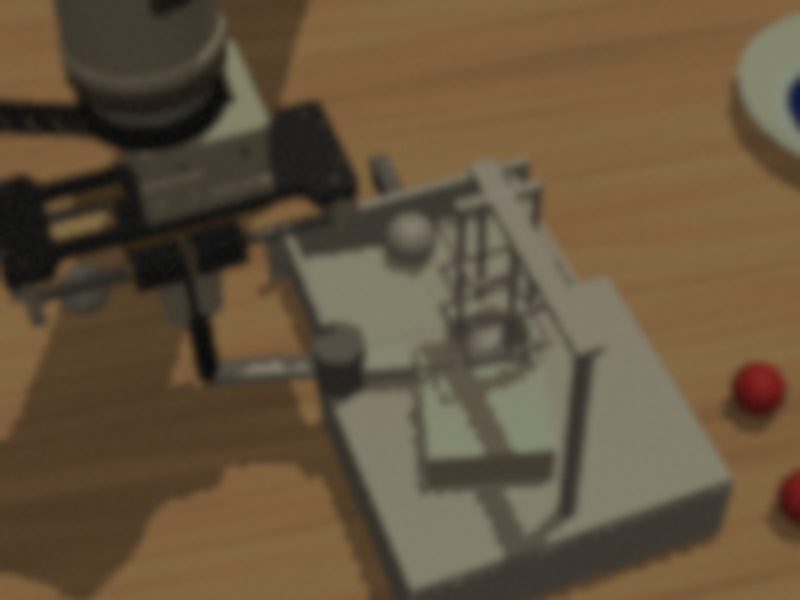

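View pics/t3b.png

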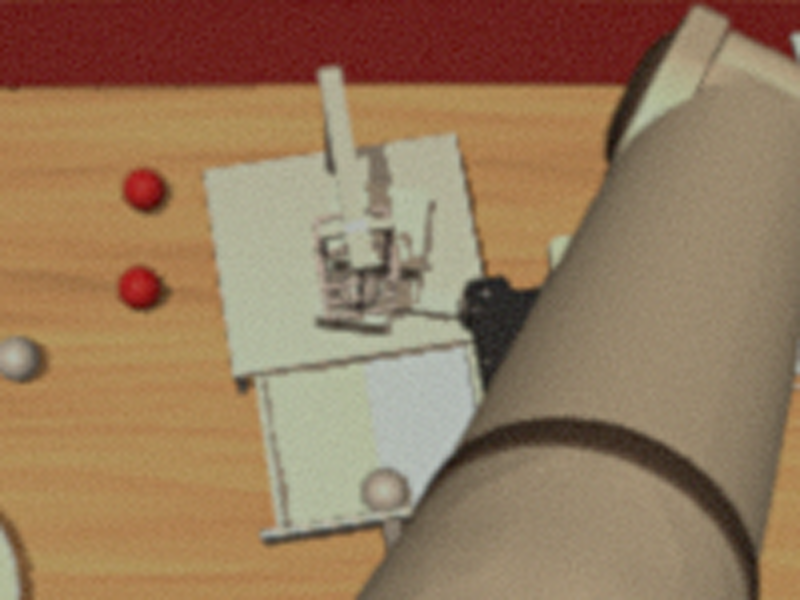

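The first ball lies in the tray at top crop (385,490), and another has dropped into the pocket at scene crop (487,335). I'll press until the stop is clearly felt, with two more swings and a look at the cage each time.

Run:
```python
from h import *
for i in range(2):
    swing(-36)
    shot("scene",f"pics/s4{i}.png",(200,150,350,260),4)
    manip.servo_line(D(-112,-157,84),vel=.15); manip.sleep(.7); st()
    shot("scene",f"pics/s4{i}b.png",(200,150,350,260),4)
a=[cv2.imread(f"pics/s4{k}.png") for k in("0","0b","1","1b")]
cv2.imwrite("pics/s4.png",cv2.resize(np.vstack([np.hstack(a[:2]),np.hstack(a[2:])]),(800,586)))
```

```text
-50.0 [-3.4 -0.5  0.7] -48.0 [-4.3  0.8  0.2] -46.0 [-6.4  2.3  1.5] -44.0 [-6.8  1.9  2.4] -42.0 [-11.5   3.6   6. ] -40.0 [-15.4   3.2   9.5] stop
end t 18.6 p [ 0.6594 -0.1973  0.0835] F [-15.4   3.2   9.5] gap 0.0005
 t 20.0 p [ 0.5926 -0.2104  0.084 ] F [0.5 0.  0.6] gap 0.0003
-50.0 [-3.1 -2.4  0.5] -48.0 [-4.6 -0.8  0.7] -46.0 [-5.2  0.4  0.6] -44.0 [-6.6  0.4  1.3] -42.0 [-10.6   2.8   5.7] -40.0 [-15.2   4.1   8.2] stop
end t 22.4 p [ 0.6593 -0.1979  0.0834] F [-15.2   4.1   8.2] gap 0.0005
 t 23.8 p [ 0.5926 -0.2104  0.084 ] F [-0.8 -0.  -0.5] gap 0.0003
```

View pics/s4.png

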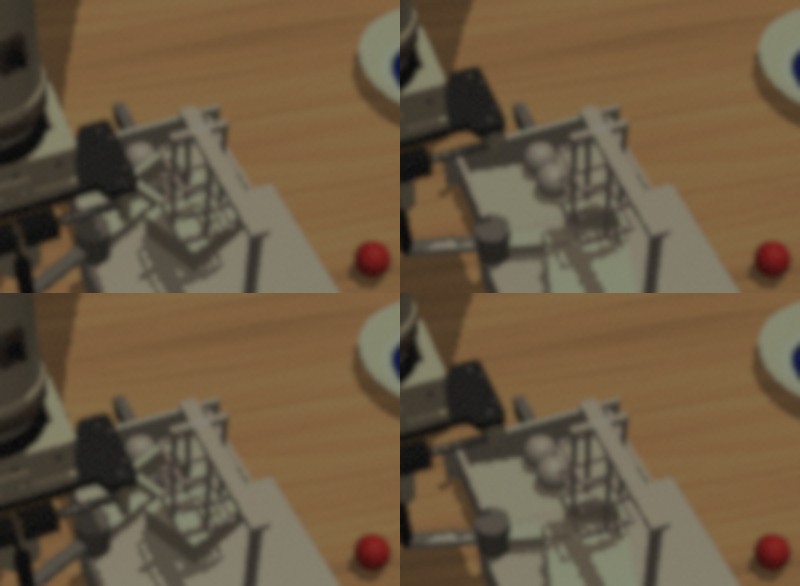

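The crops show two balls in the tray, the cage empty after both swings, and the lever springing back, so choc3 is absent. Next I fetch choc5 and look for the plate.

```bash
cat >> h.py <<'E'
def plate(im,dbg=True):
    hsv=cv2.cvtColor(im,cv2.COLOR_RGB2HSV); m=((hsv[...,0]>100)&(hsv[...,0]<135)&(hsv[...,1]>110)).astype(np.uint8)
    m[:,330:]=0
    n,l,s,c=cv2.connectedComponentsWithStats(m)
    pts=np.argwhere(m)[:,::-1].astype(np.float32)
    cc=np.median(pts,0); pts=pts[np.linalg.norm(pts-cc,axis=1)<45]
    hull=cv2.convexHull(pts)[:,0]
    W=np.array([p2w("top",h,.006)[:2] for h in hull])
    A=np.c_[2*W,np.ones(len(W))]; x=np.linalg.lstsq(A,(W**2).sum(1),rcond=None)[0]
    r=np.sqrt(x[2]+x[:2]@x[:2])
    if dbg: print("plate",x[:2].round(4),"r",r.round(4),"n",len(pts),"rms",np.std(np.linalg.norm(W-x[:2],axis=1)).round(4))
    return x[:2]
def balls(im,z=.017,box=None):
    hsv=cv2.cvtColor(cv2.GaussianBlur(im,(0,0),.8),cv2.COLOR_RGB2HSV)
    return hsv
E
python3 - <<'E'
from h import *
manip.servo_line(D(-112,-157,200),vel=.3)
effector.open_jaws()
p=np.array([.498,-.2795,0]); o=best(np.pi/2,p+[0,0,.1])
manip.move_pose(p+[0,0,.12],o)
im=shot("top","pics/t5.png"); plate(im)
plate(cv2.imread("pics/raw_top0.png")[:,:,::-1])
shot("scene","pics/s5.png",(120,150,300,285),4)
st()
E
```

```text
plate [0.4299 0.2919] r 0.0517 n 428 rms 0.0003
plate [0.4298 0.2919] r 0.0516 n 431 rms 0.0004
 t 26.6 p [ 0.4999 -0.2789  0.1207] F [0.7 0.3 0.1] gap 0.0917
```

View pics/t5.png

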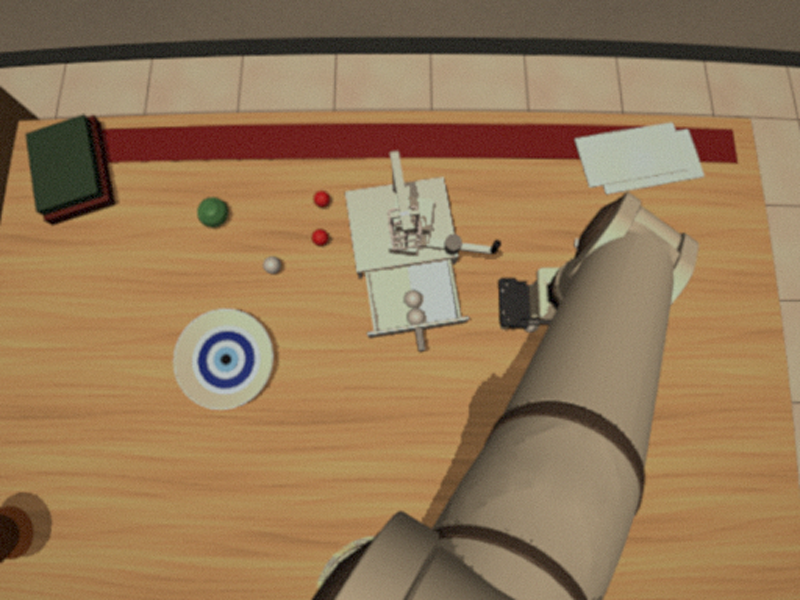

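View pics/s5.png

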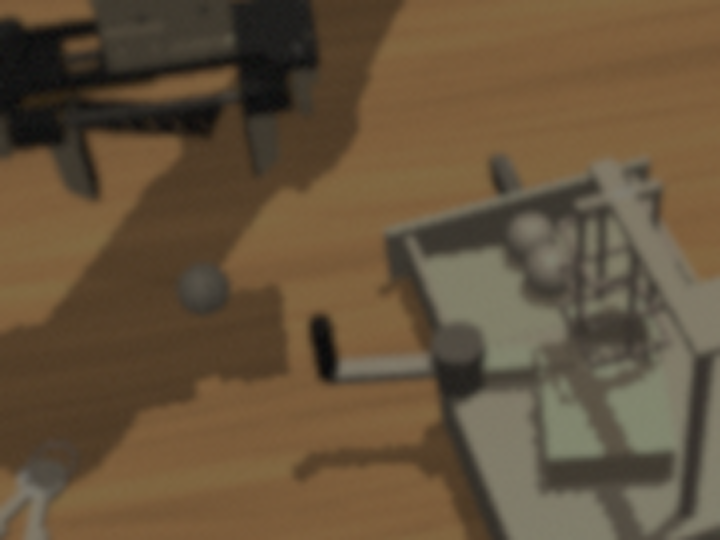

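```bash
cat >> h.py <<'E'
def place(phi,zt=.0185,off=0.0,r=.032):
    """carry held ball (at z>=.15) to plate slot phi; plate seen just before; returns"""
    q=np.array(manip.current_tool_pos())
    im=viewer.get_image("top"); 
    try: c=plate(im)
    except Exception as e: print("noplate",e); c=None
    return c
def put(c,phi,zt=.0185,r=.032):
    t=np.array([c[0]+r*np.cos(phi),c[1]+r*np.sin(phi),0])
    o=best(phi+np.pi/2,t+[0,0,.15])
    manip.move_pose(t+[0,0,.15],o)
    if manip.current_finger_gap()<.028: st("LOST"); return False
    manip.servo_line(t+[0,0,.06],vel=.2)
    manip.servo_line(t+[0,0,zt],vel=.06); st("atplate")
    if manip.current_finger_gap()<.028: st("LOST"); return False
    effector.open_jaws(); manip.servo_line(t+[0,0,.07],vel=.1); manip.servo_line(t+[0,0,.18],vel=.3); return True
E
python3 - <<'E'
from h import *
p=np.array([.498,-.2795,0])
manip.servo_line(p+[0,0,.04],vel=.2); manip.servo_line(p+[0,0,.011],vel=.08); st()
effector.close(10); st("grip")
manip.servo_line(p+[0,0,.19],vel=.2); st("up")
c=place(0)
# via point clear of cage
m=np.array([.47,0,.19]); manip.servo_line(m,vel=.3); st("mid")
print(put(c,np.radians(-45)))
shot("top","pics/t6.png")
E
```

```text
t 27.6 p [ 0.4975 -0.2794  0.0105] F [0.3 0.1 0.1] gap 0.0919
grip t 28.6 p [ 0.498  -0.2795  0.011 ] F [-0.2 -0.1 -0.2] gap 0.0331
up t 29.6 p [ 0.4972 -0.2789  0.1889] F [-0.1  0.4  0.6] gap 0.0333
plate [0.4298 0.2919] r 0.0516 n 428 rms 0.0003
mid t 30.7 p [ 0.4699 -0.0014  0.1898] F [-0.7  0.1 -0.1] gap 0.033
atplate t 33.7 p [0.4525 0.2694 0.0185] F [ 0.4 -0.2 -0.6] gap 0.0332
True
```

View pics/t6.png

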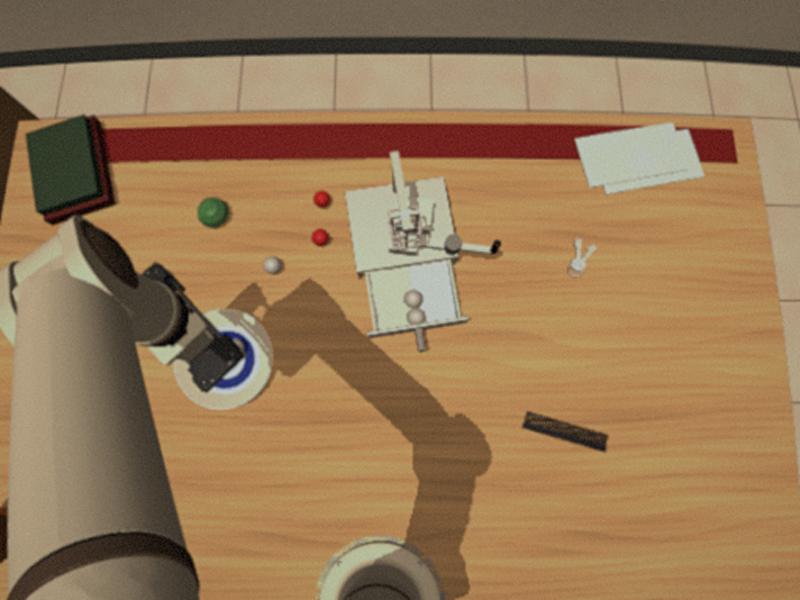

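The top picture shows the gripper above the plate, with something pale at (247,318) on the rim, so I need an unobstructed look. I take choc4 next; its position in the picture, (273,265), is unchanged.

Run:
```python
from h import *
p=np.array([.6105,.2087,0]); o=best(np.radians(31),p+[0,0,.1])
manip.move_pose(p+[0,0,.15],o); st()
im=shot("top","pics/t7.png",(100,130,250,270),4); plate(im)
shot("scene","pics/s7.png",(300,130,450,270),4)
```

```text
t 36.7 p [0.6091 0.2087 0.1479] F [-0.6 -0.   0.6] gap 0.0914
plate [0.4299 0.2866] r 0.047 n 92 rms 0.0011
```

View pics/t7.png

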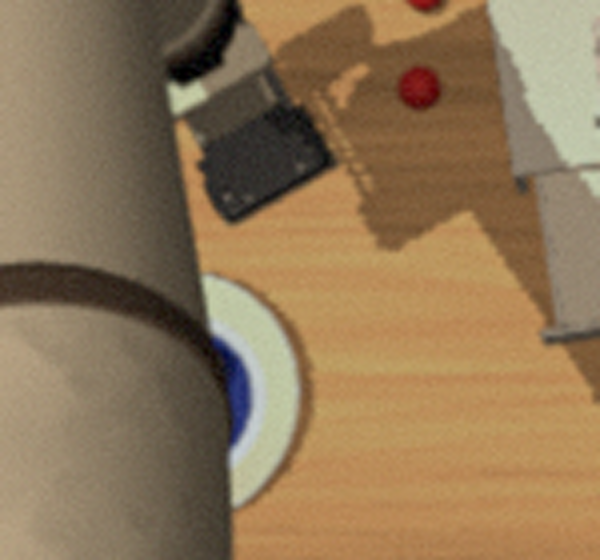

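View pics/s7.png

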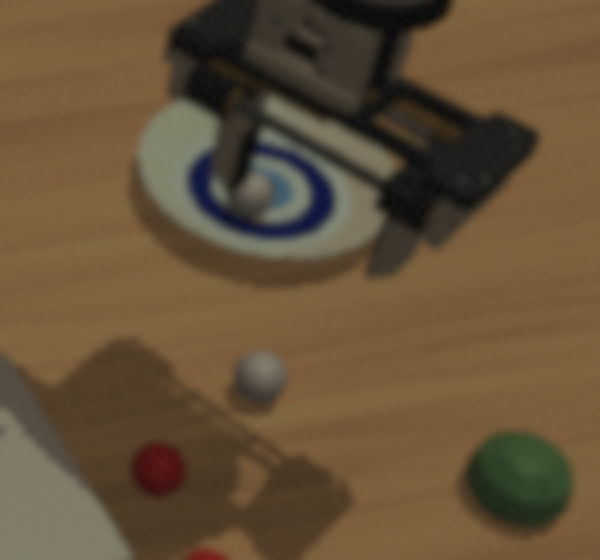

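The scene crop shows choc5 on the plate at (250,197) and choc4 at (259,375). I pick choc4 now.

Run:
```python
from h import *
p=np.array([.6105,.2087,0])
manip.servo_line(p+[0,0,.04],vel=.2); manip.servo_line(p+[0,0,.011],vel=.08); st()
effector.close(10); st("grip")
manip.servo_line(p+[0,0,.19],vel=.2); st("up")
manip.servo_line([.46,.05,.19],vel=.3); st("mid")
im=shot("top","pics/t8.png",(100,130,340,310),3); c=plate(im)
if np.linalg.norm(c-[.43,.292])<.08: print(put(c,np.radians(45)))
```

```text
t 38.0 p [0.61   0.2085 0.0103] F [-0.2  0.4  0.5] gap 0.0917
grip t 38.9 p [0.6105 0.2087 0.011 ] F [-0.1  0.4  1. ] gap 0.0332
up t 40.0 p [0.6095 0.2084 0.1886] F [-0.2  0.2 -1.5] gap 0.0331
mid t 40.9 p [0.4612 0.0513 0.1901] F [-0.4  0.4  0.2] gap 0.0328
plate [0.4298 0.2925] r 0.0512 n 278 rms 0.0007
atplate t 43.4 p [0.4524 0.3154 0.0185] F [-0.2 -0.5  0.2] gap 0.0328
True
```

View pics/t8.png

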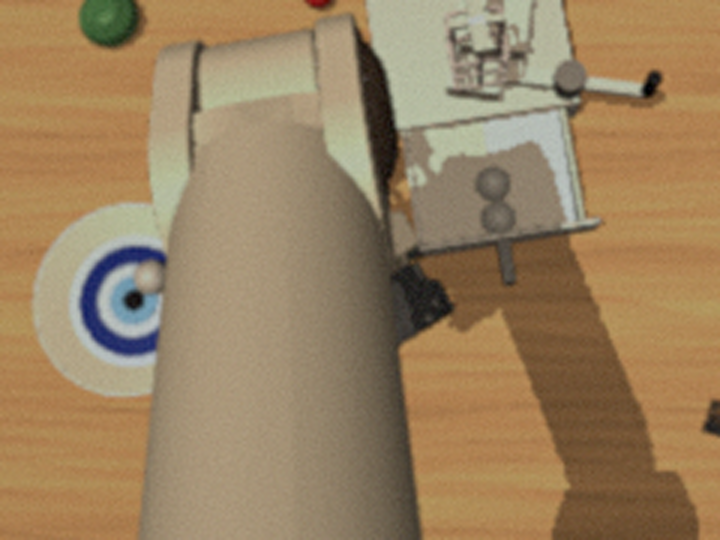

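Run:
```python
from h import *
for uv,z in [((416,317),.028),((414,299),.032)]:
    print(p2w("top",(np.array(uv)+.5)*.64-.5,z).round(4))
print(D(-173,0,28),D(-139,0,32))
manip.servo_line([.46,.05,.22],vel=.3)
a=DP[2]+np.pi/2; p=D(-173,0,0)
manip.move_pose([.46,-.25,.22],best(a,np.array([.46,-.25,.22]))); st()
im=shot("top","pics/t9.png",(100,130,340,310),3); plate(im)
crop(im,215,150,315,225,8,"pics/t9c.png")
shot("scene","pics/s9.png",(200,120,420,285),3.6)
```

```text
[ 0.5069 -0.0656  0.028 ]
[ 0.54   -0.0619  0.032 ]
[ 0.50807401 -0.06470776  0.028     ] [ 0.5416664  -0.05945883  0.032     ]
 t 47.8 p [ 0.4609 -0.2476  0.2199] F [-0.2  0.5 -0.4] gap 0.0918
plate [0.4298 0.292 ] r 0.0516 n 350 rms 0.0003
```

View pics/t9c.png

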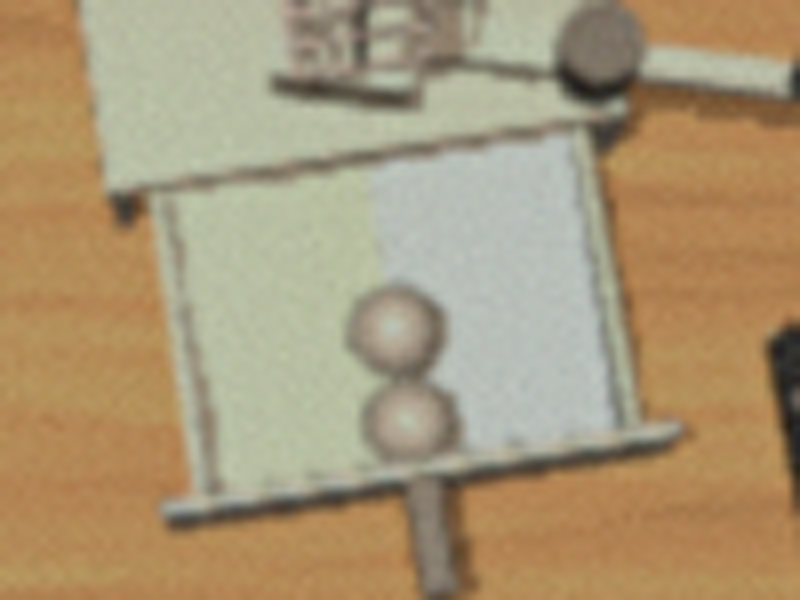

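View pics/s9.png

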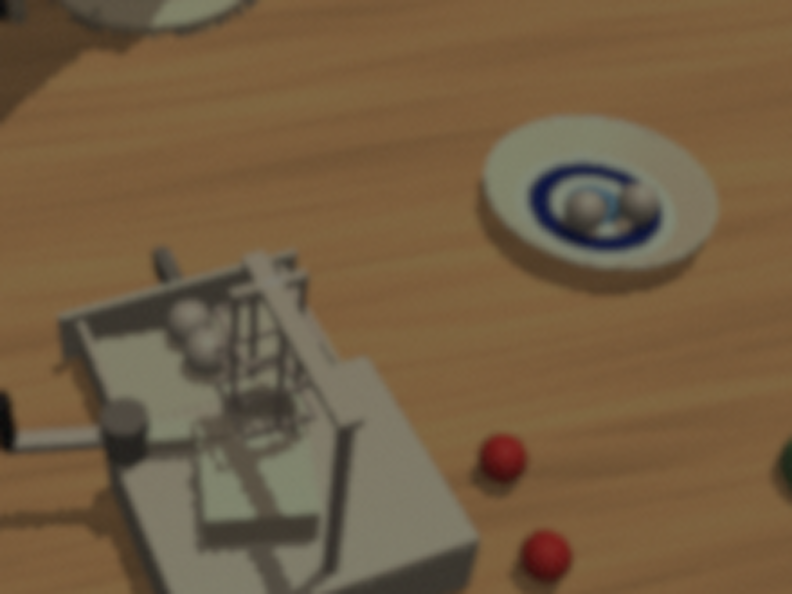

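View pics/t9.png

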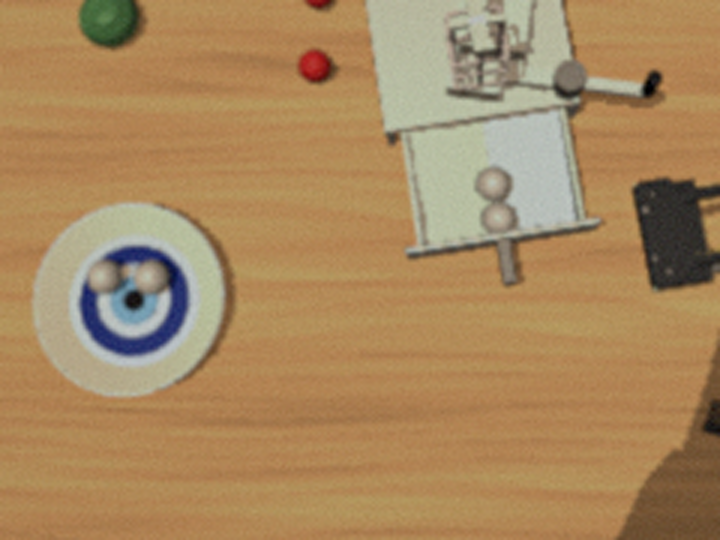

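Both table chocolates sit on the plate at top crop (105,276) and (151,276). The tray balls are at close crop (410,417) and (397,330). I pick the front one, with shallow fingertips over the V floor and then a deeper grip.

```bash
cat >> h.py <<'E'
def traypick(p,zo=.0255,zc=.021):
    a=DP[2]+np.pi/2; p=np.array([p[0],p[1],0.])
    manip.move_pose(p+[0,0,.16],best(a,p+[0,0,.16]))
    manip.servo_line(p+[0,0,.05],vel=.2); manip.servo_line(p+[0,0,zo],vel=.06); st("open")
    effector.close(3); st("soft")
    manip.servo_line(p+[0,0,zc],vel=.02); st("low")
    effector.close(10); st("grip")
E
python3 - <<'E'
from h import *
print(p2w("top",(215+410.5/8-.5,150+417.5/8-.5),.028),p2w("top",(215+397.5/8-.5,150+330.5/8-.5),.032))
traypick([.507,-.065])
manip.servo_line([.507,-.065,.08],vel=.08); st("up")
manip.servo_line([.507,-.065,.17],vel=.2); st("up")
shot("scene","pics/s10.png",(200,120,420,285),3.6)
E
```

```text
[ 0.5098622 -0.0648549  0.028    ] [ 0.54112534 -0.06020179  0.032     ]
open t 50.0 p [ 0.5067 -0.0649  0.0252] F [ 0.6  0.1 -0.2] gap 0.0919
soft t 51.0 p [ 0.507  -0.065   0.0256] F [-0.9  0.1  1.2] gap 0.0336
low t 51.3 p [ 0.5076 -0.0657  0.0211] F [ 1.9 -3.   1.1] gap 0.0336
grip t 51.5 p [ 0.5076 -0.0654  0.0211] F [ 2.2 -3.1  2.3] gap 0.033
up t 52.4 p [ 0.5065 -0.065   0.0797] F [ 0.4 -0.9 -0.5] gap 0.0329
up t 53.0 p [ 0.5063 -0.065   0.1691] F [-0.3  0.8 -0.7] gap 0.0334
```

View pics/s10.png

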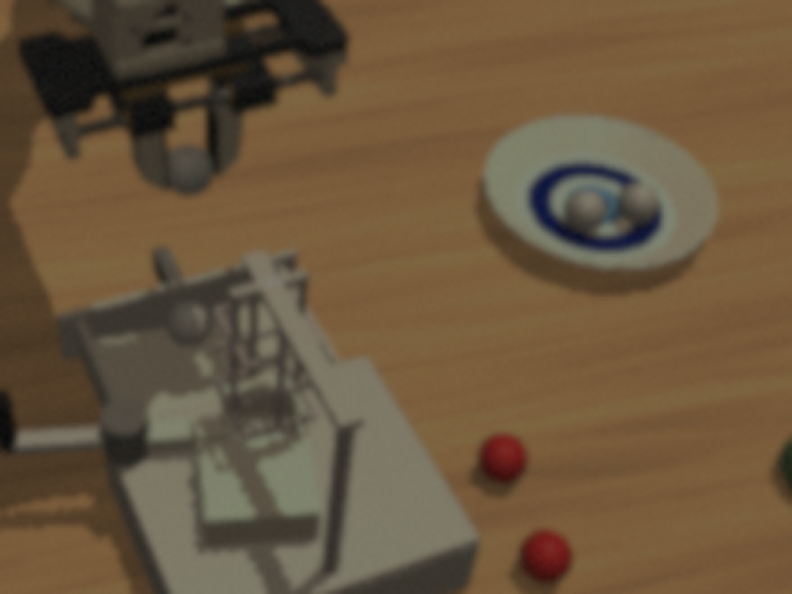

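The ball is held at (187,170), and the second has rolled to the front panel at (187,320). Placing it.

Run:
```python
from h import *
im=shot("top","pics/t11.png",(100,130,340,310),3); c=plate(im)
if np.linalg.norm(c-[.43,.292])<.08:
    manip.servo_line([.46,.05,.19],vel=.3)
    print(put(c,np.radians(-135)))
    manip.servo_line([.46,.05,.2],vel=.3)
    a=DP[2]+np.pi/2
    manip.move_pose([.46,-.2,.2],best(a,np.array([.46,-.2,.2])));st()
    im=shot("top","pics/t12.png",(100,130,340,310),3); plate(im)
    crop(im,215,150,315,225,8,"pics/t12c.png")
```

```text
plate [0.4299 0.2919] r 0.0517 n 355 rms 0.0004
atplate t 56.1 p [0.4073 0.2694 0.0184] F [ 0.3 -0.2  1.2] gap 0.0329
True
 t 60.2 p [ 0.4607 -0.1975  0.1999] F [-0.6 -0.2 -0.2] gap 0.0917
plate [0.4489 0.3081] r 0.0514 n 319 rms 0.0006
```

View pics/t12.png

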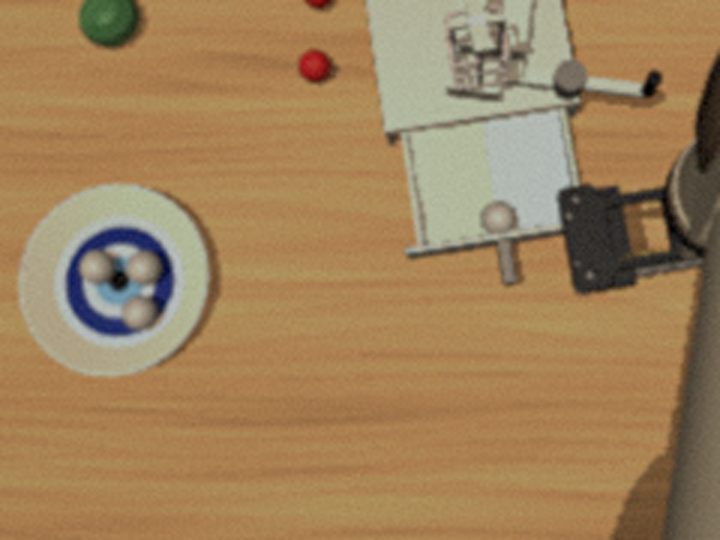

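View pics/t12c.png

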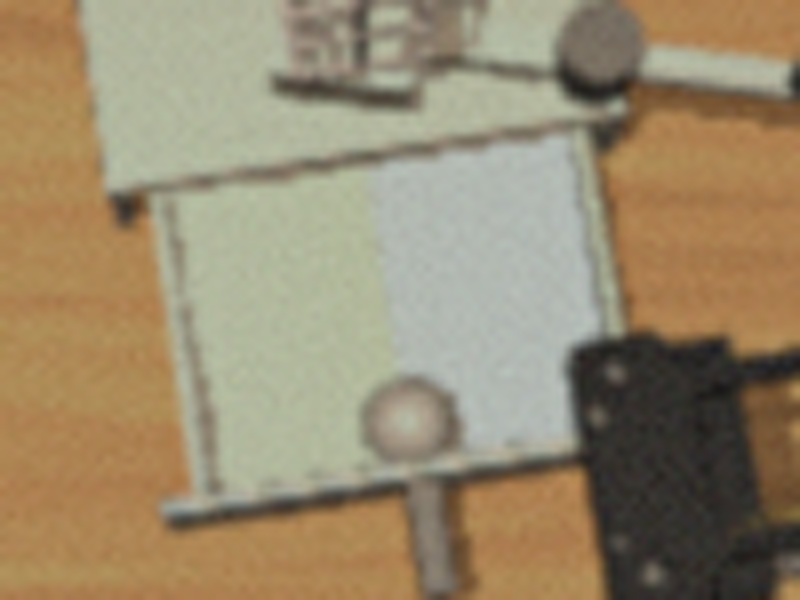

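The plate was knocked: its centre is now (0.449, 0.308), still carrying three balls at crop (96,266), (144,268) and (140,313). The last tray ball is at close crop (410,417). The 135° slot is free.

Run:
```python
from h import *
traypick([.5085,-.065])
manip.servo_line([.5085,-.065,.08],vel=.08); manip.servo_line([.5085,-.065,.17],vel=.2); st("up")
im=shot("top","pics/t13.png",(100,130,340,310),3); c=plate(im)
if np.linalg.norm(c-[.449,.308])<.06 and manip.current_finger_gap()>.028:
    manip.servo_line([.46,.05,.19],vel=.3)
    print(put(c,np.radians(135),zt=.0195,r=.038))
    manip.servo_line([.46,.05,.2],vel=.3)
    a=DP[2]+np.pi/2
    manip.move_pose([.42,-.2,.2],best(a,np.array([.42,-.2,.2])));st()
    im=shot("top","pics/t14.png",(100,130,340,310),3); plate(im)
    shot("scene","pics/s14.png",(180,100,430,287),3.2)
```

```text
open t 62.1 p [ 0.5082 -0.0649  0.0251] F [-0.6  0.7  0.2] gap 0.0917
soft t 63.1 p [ 0.5086 -0.065   0.0256] F [-0.5  1.   1.7] gap 0.0334
low t 63.5 p [ 0.5091 -0.0655  0.0211] F [ 1.  -1.7  1.9] gap 0.0335
grip t 63.7 p [ 0.509  -0.0654  0.0211] F [ 2.8 -3.3  1.3] gap 0.033
up t 65.2 p [ 0.5078 -0.065   0.1691] F [ 0.  -0.2 -0.3] gap 0.0329
plate [0.4491 0.308 ] r 0.0515 n 325 rms 0.0006
atplate t 68.6 p [0.4223 0.3351 0.0195] F [ 0.8  1.1 -0.8] gap 0.0332
True
 t 73.3 p [ 0.4206 -0.1987  0.1999] F [ 0.7 -0.1  0.7] gap 0.0919
plate [0.4493 0.3077] r 0.0513 n 262 rms 0.0007
```

View pics/t14.png

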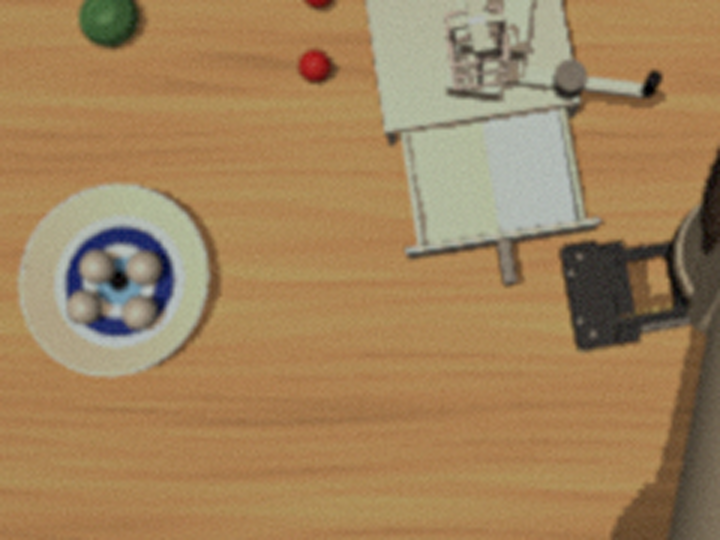

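View pics/s14.png

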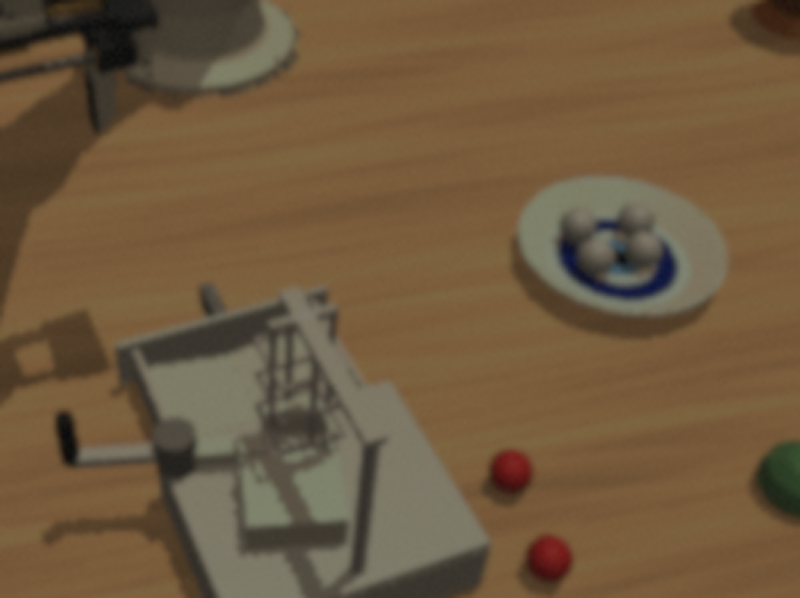

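All four chocolates are on the plate and the tray is empty. I push the tray home with closed fingers against the end of the handle.

Run:
```python
from h import *
effector.close(10)
a=DP[2]+np.pi/2; p=D(-264,-1,32)
manip.move_pose(p+[0,0,.1],best(a,p)); manip.servo_line(p,vel=.2); st()
manip.servo_line(D(-200,-1,32),vel=.1); st()
manip.servo_line(D(-150,-1,32),vel=.1); st()
for x in np.arange(-144,-126,2):
    manip.servo_line(D(x,-1,32),vel=.04); f=manip.current_force(); print(x,np.round(f,1))
    if np.hypot(f[0],f[1])>13: break
st()
manip.servo_line(D(-170,-1,32),vel=.1); manip.servo_line(D(-200,-1,200),vel=.3)
manip.move_pose([.4,-.2,.25],best(a,np.array([.4,-.2,.25]))); manip.sleep(.5)
im=shot("top","pics/t15.png"); plate(im); crop(im,150,80,350,230,4,"pics/t15c.png")
im=shot("scene","pics/s15.png")
```

```text
t 76.1 p [ 0.4191 -0.0807  0.0326] F [0.6 0.  0.7] gap 0.0005
 t 76.9 p [ 0.4815 -0.0698  0.0322] F [-0.2  0.  -0. ] gap 0.0002
 t 77.5 p [ 0.5307 -0.0621  0.0319] F [-0.5  0.5  0.3] gap -0.0001
-144 [-0.1 -0.8 -0.2]
-142 [-0.9 -0.3  0.2]
-140 [-0.4  0.3 -0.2]
-138 [-0.3 -1.1  0. ]
-136 [-1.4  0.2 -0.4]
-134 [-5.4 -0.7  3.8]
-132 [-9.6 -1.4  7.4]
-130 [-14.1  -1.9  12.1]
 t 79.6 p [ 0.5449 -0.0599  0.0313] F [-14.1  -1.9  12.1] gap 0.0006
plate [0.4492 0.3078] r 0.0513 n 262 rms 0.0007
```

View pics/t15c.png

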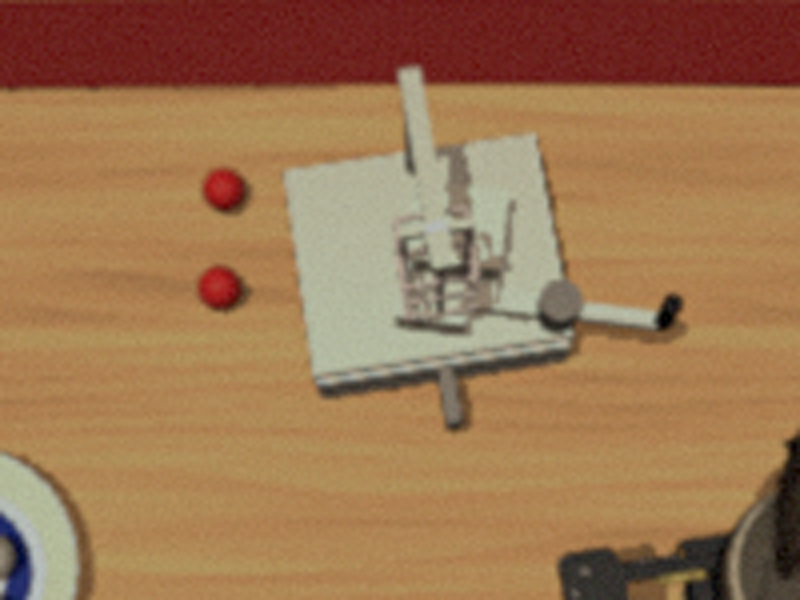

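View pics/s15.png

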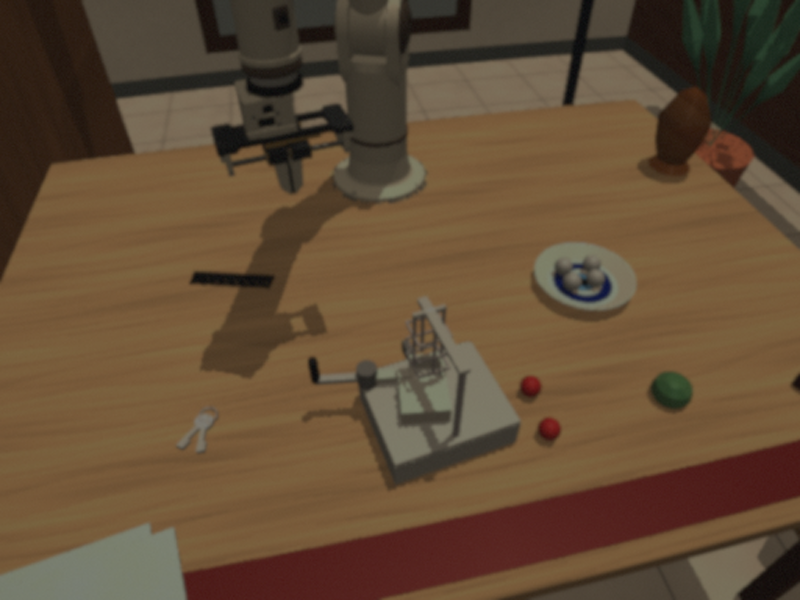

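View pics/t15.png

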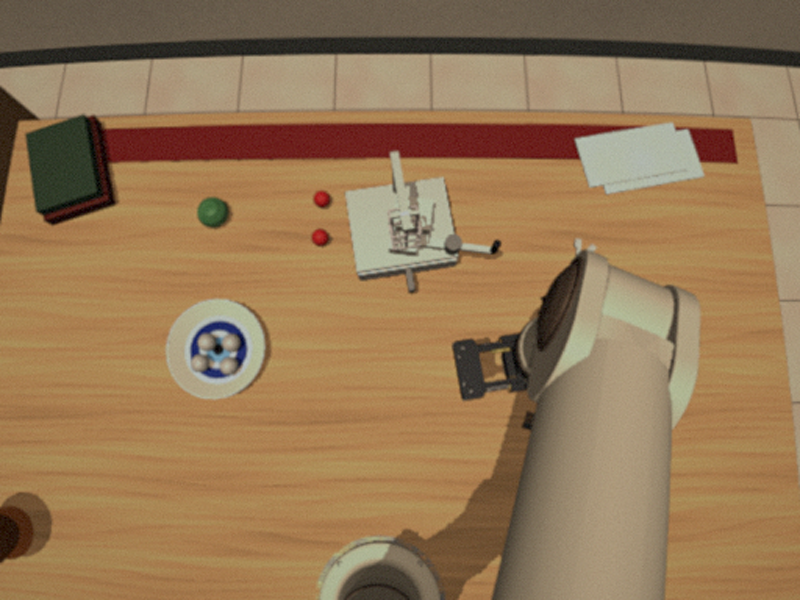

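The close crop of the tray and lever is the same as at the start: panel flush, handle end at (455,422), lever post at (672,300). Four silver balls lie on the level plate, and the keys, comb, paperweight and red balls are where they began. The cage is empty. Handing in.

Run:
```python
from h import *
manip.hand_in(); st()
```

```text
the job is handed in; nothing more can be done
the job is handed in; nothing more can be done
```

The job is done and handed in at about 82 s of robot time. I pulled the tray out to its stop (112 mm travel) and made three full lever swings. Two balls dropped, and choc3 was not in this run. I then put those two and the two chocolates from the table on the evil-eye plate, and pushed the tray home.

- **Final pictures:** four silver balls sit on the level plate, the cage is empty, the tray front is flush and the lever is at rest. The keys, comb, paperweight and red balls look unmoved.
- **Tray home:** it met a firm stop at about 14 N when pushed in.
- **First swing:** I stopped it at about 7 N, possibly just short of the stop, but its ball did drop. The other two were pressed to about 15 N at the stop.
- **Plate knock:** the plate was knocked about 25 mm partway through. I found it again before placing the last ball.
- **Grip:** it never slackened enough to drop anything.

No final check failed. The only disagreement was early on: one of the 11 points used to locate the dispenser was misread and the fit discounted it.

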